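Level the lock tray and hold its ball over the inspection light

ROBOT

A 7-joint arm with a two-finger parallel gripper is mounted at the origin on the work surface. World frame = base frame: x ahead of the robot, y to its left, z up, the work surface at z = 0. Lengths are in m, angles in rad, forces in N, time in s.
With the tool pointing down it reaches from about 0.425 to 1.025 m from the base axis. Payload 3.6 kg.
Tool frame: the origin (TCP) lies at the centre of the arm's flange, where the gripper is bolted on; the fingertips stand ahead of it and the grasp point (between the pads) lies 155 mm ahead of it (r.tip_reach is the y of the fingertips in the tool frame, in m); y points along the fingers, x is the direction in which the jaws open and shut, and the axes are right-handed (so a half turn about y gives the same grasp; the last joint's range is limited). The gripper opens to 85 mm and grips with 20 to 120 N. Pads are 22 mm wide; open, the fingers measure 114 mm over their backs; the gripper's body (76 mm by 85 mm) begins 54 mm behind the grasp point. The pads swing forward as they close: fully open they stand 13 mm farther back than shut.
Start: joints at [-1.298, 0.591, 0.048, 1.609, -0.033, 0.943, -0.034], TCP at [0.26, 0.677, 0.405] pointing down, gripper open.
Joint ranges: [-2.69, 2.69], [-0.47, 2.24], [-1.27, 1.36], [0.19, 2.51], [-1.53, 4.68], [0.08, 2.07], [-3.09, 3.09]. Speed limits (rad/s): [2.57, 2.57, 3.14, 3.14, 3.14, 3.14, 3.14].

INTERFACE

Orientations are given as [roll, pitch, yaw] about the fixed x, y, z axes, in that order (R = Rz(yaw) Ry(pitch) Rx(roll)).
In Python, from bench import observe, cams, ticket, r gives the robot as it stands.
- The arm moves only by the tool servo_tool, never from a script. Its argument "increments" is a list of rows, each an object with "delta_pos": the shift along the tool's x, y, z in cm, a list of three; "rot": the turn, a rotation vector about the tool's x, y, z in rad, a list of three; "claw": the closure, from 0 (fully open) to 1 (shut). In form: [{"delta_pos": [x, y, z], "rot": [ax, ay, az], "claw": claw}, ...]. A call has 1 to 12 rows; each row is the pose to reach, as a shift and turn from the pose measured when the call began, along the tool's axes at that moment; what a row does not reach only later rows make up. A row lasts 1/12 s, in which the tool goes at most 41.7 mm and 7.16 degrees, less where a joint would pass 70% of its speed; a pose out of reach is approached as far as the arm can. A call with a gripper value outside its range is refused whole. The fingers move at their own pace and stop on an object; the grip force is fixed at half the most. Time passes only in rows, so rows that repeat a pose let the fingers close. It gives the time, the measured TCP pose, the force and the opening at its end, in the units of the state.
- observe(): the state, without advancing time (a new reading comes with each control period).
- cams.read_camera(name): name is "scene" or "top" or "wrist"; returns (picture, depth): 420x560x3 uint8, red, green, blue; 420x560 float32, m along the optical axis (not along the pixel's ray), 0 where there is no reading.
- cams.calibration(name): a dict with "mtx" (3x3 intrinsics, pixels), "eye" and "rotation" of the camera in the world. Camera axes: x right, y down, z forward; pixel columns grow to the right and rows downward; lengths in m; the calibration is good to about 2 mm. A picture is of the moment at which its call begins: read the wrist's pose just before it. calibration takes no time and is no camera call; for the wrist camera it gives the pose at the moment of the call.
- ticket.hand_in(): hands the job in, once; it reports no verdict.
The state is a dict: "t": time; "joints": joint angles; "joint_vel": joint speeds; "joint_efforts": joint torques, N m; "tool_pos": TCP position; "tcp_rot": TCP orientation; "contact_force": force on the tool from outside, world axes, zero at the start; "wrist_torque": the same for the moment, N m; "finger_gap": finger opening in m.
Only numpy, scipy, OpenCV 4.12 (cv2) and the standard library are available. Lean on these libraries where they do the work, as an engineer would, in place of code of your own. Each camera call takes 0.05 s, during which the arm holds its last target. There are 200 camera calls.

TASK

Spread the heap of three brass lock bodies inside the white pan of the blue tray into one layer, lying on the pan floor with a good finger's width (15 mm or more) clear between any two, while the tray stands on the counter. Then lift the tray (it has an orange handle for this) and, without ever letting the loose steel ball leave its yellow-rimmed pocket, carry it until the pocket is straight over the round inspection light, with the tray about 10 cm above the counter. Finish still holding it there, level and still; the lock bodies stay spread out in the pan, and the screwdriver, grease jar and mug are left where they are.

Things in the scene. Friction and masses are not known exactly. Their poses are not given: they have to be found in the camera images.
- parts_tray: Blue loose parts tray, 300 x 180 mm, 5 mm floor, rim walls 4 mm thick whose tops are 15 mm above the counter; about 0.36 kg, 0.62 kg loaded. Origin: on its underside, directly below the middle of the handle. Its x axis runs along its length: the ball pocket is at +x, the white pan at -x; z up. It reaches from x = -155 to +145 mm, y = -90 to +90 mm.
- tray_handle (a point): Grip point of the orange upright handle of the tray: a plate 56 mm long along the tray's x, 14 mm thick along the tray's y, its top 75 mm above the tray's underside, standing at the tray's middle, free on both sides. This point is on its centre line, 60 mm above the underside. Spread, the loaded tray nearly balances about it.
- tray_pan (a point): Centre of the white pan's floor (5 mm above the tray's underside, 93 mm from the handle on the tray's -x side). The pan's inside is 116 mm along the tray's x (-151 to -35 mm) and 172 mm along the tray's y, with a 10 mm high wall all round. Axes as the tray's.
- tray_pocket (a point): Centre of the round ball pocket, 92 mm from the handle on the tray's +x side, 20 mm above the tray's underside (where the ball's centre sits). The pocket is a clear flat window in the floor inside a yellow ring of 52 mm inner and 64 mm outer diameter, only 3.5 mm high: the ball can roll about inside and comes over the ring if the tray is tipped by roughly 40 degrees or jerked.
- ball_center (a point): Centre of the loose steel ball, 30 mm diameter, 110 g, in the pocket.
- lock_a: Brass lock body A, a loose block 34 mm (its x) x 28 mm (its y) x 24 mm high, about 50 g, a steel keyway disc on top. Origin at its centre. At the start it lies on the pan floor, its x within 0.2 rad of the tray's x, beside B.
- lock_b: Brass lock body B, a loose block 34 mm (its x) x 28 mm (its y) x 24 mm high, about 50 g, a steel keyway disc on top. Origin at its centre. At the start it lies on the pan floor beside A, about 31 mm from it along A's y.
- lock_c: Brass lock body C, a loose block 34 mm (its x) x 28 mm (its y) x 24 mm high, about 50 g, a steel keyway disc on top. Origin at its centre. At the start it lies on top of A and B, across the gap between them, turned by up to 0.3 rad to them.
- light: Fixed round inspection light, black housing with pale glowing top, 100 mm diameter, 20 mm high. Origin at the centre of its underside on the counter.
- screwdriver: Loose screwdriver 170 mm long, lying roughly along x near the middle of the counter; bystander. Origin on its underside.
- grease_jar: Loose green grease jar with a white cap, 56 mm diameter, 70 mm high, standing; bystander. Origin: centre of its underside.
- mug: Loose blue mug, 72 mm diameter, 80 mm high, its handle pointing away from the robot, standing; bystander. Origin: centre of its underside.
Not all that is in view belongs to the job. Leave any black, green or red look-alike of the lock_a alone.

How it is judged:
By the outcome, as a careful person would: the job done as asked, in the order asked, and still so for the second after the job is handed in, while the arm keeps its last pose, push and grip.
It also fails if it takes over 67 s, if anything falls off the work surface, if the arm or the gripper's body presses on something with over 40 N, if the wrist force passes 120 N, or if a joint passes its speed limit or range.

## Working session

There is one attempt and no reset: what is moved stays moved. The work goes in short steps, Python scripts to look and compute and a tool call to move; the robot and the scene stay as the last step left them, time stands still between calls to the robot, and variables do not carry over. Pictures are saved under pics/ and viewed, about 8 in all and at most 12, crops included, and the job is handed in when it is done.

Besides the shell and the picture viewer there is one more tool, called after "Request:" as name(argument=value, ...), one argument or row to a line, values as JSON. servo_tool: Moves the arm, as the interface text tells. Its arguments: {"type":"object","properties":{"increments":{"type":"array"}},"required":["increments"]}

```bash
ls; mkdir -p pics; cat > h.py <<'E'
import numpy as np, cv2
from bench import observe, cams, ticket, r
from scipy.spatial.transform import Rotation as R
def grab(name, fn=None):
    c=cams.calibration(name); p,d=cams.read_camera(name)
    np.savez(f'{name}.npz',p=p,d=d,**{k:np.array(c[k]) for k in('mtx','eye','rotation')})
    if fn: cv2.imwrite(fn,p[:,:,::-1])
    return p,d,c
def load(name): return np.load(f'{name}.npz')
def cloud(z):
    d=z['d']; v,u=np.mgrid[:d.shape[0],:d.shape[1]]
    m=z['mtx']; P=np.stack([(u-m[0,2])/m[0,0]*d,(v-m[1,2])/m[1,1]*d,d],-1)
    Q=z['rotation']
    if Q.shape!=(3,3): Q=R.from_euler('xyz',Q).as_matrix()
    return P@Q.T+z['eye']
def pose():
    s=observe(); return s,np.array(s['tool_pos']),R.from_euler('xyz',s['tcp_rot']).as_matrix()
E
python3 - <<'E'
from h import *
s,t,M=pose(); print(s); print(M); print(r.tip_reach)
for n in('top','scene'):
    p,d,c=grab(n,f'pics/{n}0.png'); print(n,c)
E
```

```text
pics
{'t': 0.0, 'joints': array([-1.29749599,  0.59215447,  0.048266  ,  1.60986408, -0.03330107,
        0.94269186, -0.0336787 ]), 'joint_vel': array([ 0.00211083,  0.00134471,  0.00094828, -0.00032179, -0.00066602,
        0.00052306, -0.00044023]), 'joint_efforts': array([ 2.51863612e-04, -5.48690844e+01,  1.54606495e+00, -1.98125678e+01,
        9.31441260e-03,  8.77359300e-03, -2.73511283e-06]), 'tool_pos': array([0.25980261, 0.67636979, 0.40349848]), 'tcp_rot': array([-1.57090842,  0.00231099,  1.20412404]), 'contact_force': array([-0.78934905,  0.30778099,  0.44382786]), 'wrist_torque': array([ 0.04254909, -0.0204349 , -0.0321539 ]), 'finger_gap': 0.08539996888229544}
[[ 3.58509955e-01 -7.23867056e-04 -9.33525622e-01]
 [ 9.33523043e-01 -2.19754985e-03  3.58510669e-01]
 [-2.31098316e-03 -9.99997323e-01 -1.12096924e-04]]
0.1734
top {'mtx': array([[532.49511063,   0.        , 290.68353014],
       [  0.        , 532.49511063, 205.88633971],
       [  0.        ,   0.        ,   1.        ]]), 'eye': array([0.43649186, 0.02910081, 1.14286099]), 'rotation': array([-3.05052788,  0.01021813, -1.56384181])}
scene {'mtx': array([[410.11500326,   0.        , 278.49282274],
       [  0.        , 410.11500326, 213.72217703],
       [  0.        ,   0.        ,   1.        ]]), 'eye': array([0.9703952 , 0.67080723, 0.70640428]), 'rotation': array([-2.28522906, -0.01569484,  2.54947864])}
```

View pics/top0.png

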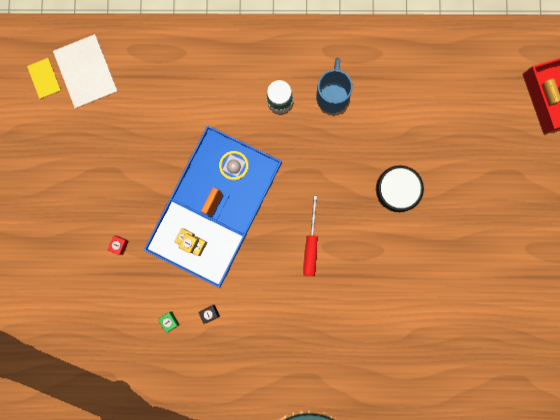

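View pics/scene0.png

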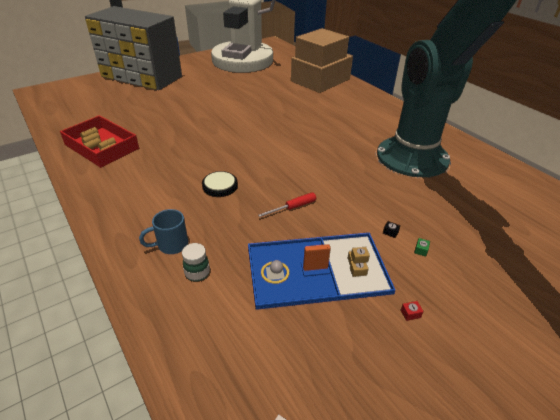

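The top view shows the tray at about (213,205) with the pocket at (234,165), the pan at (195,243) and the brass heap at (190,242). The light is at (400,188). The red (117,245), green (169,322) and black (209,314) look-alikes are outside the tray. The brass ones in the pan fit the description, so I'll confirm them in an enlarged crop.

```bash
cat > meas.py <<'E'
from h import *
def tray(z,zlift=0):
    P=cloud(z); hsv=cv2.cvtColor(z['p'],cv2.COLOR_RGB2HSV)
    return P,hsv
E
python3 - <<'E'
from h import *
z=load('top');P=cloud(z);h=cv2.cvtColor(z['p'],cv2.COLOR_RGB2HSV).astype(int);X,Y,Z=P[...,0],P[...,1],P[...,2]
v,u=np.mgrid[:420,:560]
reg=(u>135)&(u<295)&(v>115)&(v<300)
print('counter z',np.median(Z[320:400,400:500]))
blue=reg&(h[...,0]>105)&(h[...,0]<125)&(h[...,1]>150)
white=reg&(h[...,1]<40)&(h[...,2]>180)
m=blue|white
pts=P[m][:,:2].astype(np.float32); rc=cv2.minAreaRect(pts);print('tray rect',rc,len(pts)); print(cv2.boxPoints(rc))
org=reg&(h[...,0]<14)&(h[...,1]>200)&(Z>0.06);q=P[org];print('handle',len(q),q.mean(0),Z[org].max(),cv2.minAreaRect(q[:,:2].astype(np.float32)))
yel=reg&(h[...,0]>22)&(h[...,0]<32)&(h[...,1]>180)&(v<190);q=P[yel];print('ring',len(q),cv2.minEnclosingCircle(q[:,:2].astype(np.float32)))
li=(u>370)&(u<430)&(v>160)&(v<215)&(Z>0.012);q=P[li];print('light',len(q),cv2.minEnclosingCircle(q[:,:2].astype(np.float32)),np.median(q[:,2]))
for n,(a,b,c,d) in dict(jar=(262,298,75,118),mug=(312,358,55,118),sd=(295,325,190,280)).items():
    k=(u>a)&(u<b)&(v>c)&(v<d)&(Z>0.012);q=P[k];print(n,q.min(0),q.max(0))
cr=cv2.resize(z['p'][205:280,150:240],None,fx=8,fy=8,interpolation=cv2.INTER_CUBIC);cv2.imwrite('pics/crop0.png',cr[:,:,::-1])
br=reg&(v>215)&(Z>0.015)&(Z<0.07)&(h[...,0]>12)&(h[...,0]<35)
for lo,hi in((.02,.034),(.044,.06)):
    k=reg&(v>222)&(u>165)&(Z>lo)&(Z<hi);q=P[k];print(lo,len(q),q.mean(0),cv2.minAreaRect(q[:,:2].astype(np.float32)))
E
```

```text
counter z -7.057010869526703e-05
tray rect ((0.5153918266296387, 0.15509633719921112), (0.29536929726600647, 0.2975165545940399), 64.51476287841797) 10106
[[ 0.31756276  0.08578946]
 [ 0.58612984 -0.04222552]
 [ 0.7132209   0.22440322]
 [ 0.4446538   0.35241818]]
handle 55 [0.53784635 0.19464185 0.10850707] 1.1428609941131134 ((0.5028102993965149, 0.11372561752796173), (0.20878957211971283, 0.0514284148812294), 65.75250244140625)
ring 80 ((0.6274458169937134, 0.16514082252979279), 0.030980844050645828)
light 1724 ((0.5229592323303223, -0.10041175782680511), 0.1558244824409485) 0.02017343586373399
jar [0.43649186 0.02910081 0.01258539] [0.79662304 0.09569868 1.14286099]
mug [ 0.43649186 -0.08276573  0.0120589 ] [0.85240658 0.02910081 1.14286099]
sd [ 0.39393146 -0.01275603  0.01205331] [0.56107979 0.02910081 1.14286099]
0.02 252 [0.46338302 0.25034585 0.02849874] ((0.4466574192047119, 0.2255658507347107), (0.12486926466226578, 0.035016439855098724), 59.03493881225586)
0.044 237 [0.45949391 0.25184243 0.05271515] ((0.45962196588516235, 0.2524394094944), (0.02860577218234539, 0.03399165719747543), 64.08328247070312)
```

View pics/crop0.png

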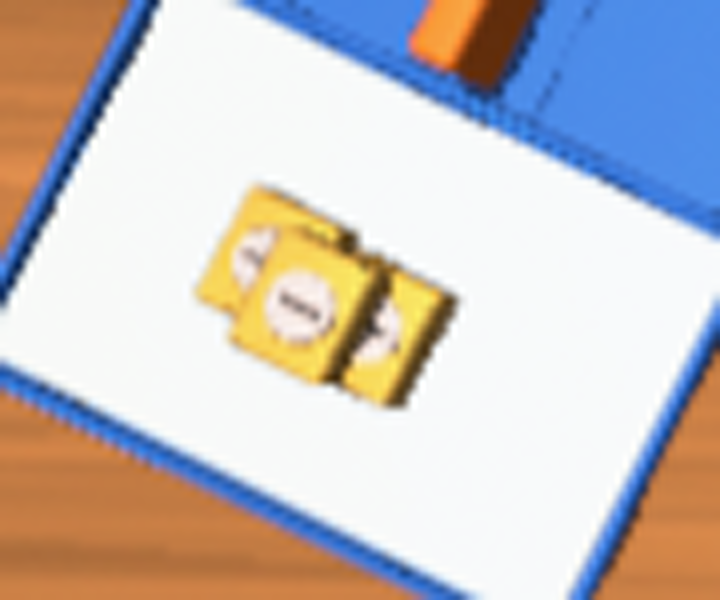

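The crop shows three brass bodies in the pan: C on top at crop (300,305), with one below it to the upper left and one to the lower right. None of them is a look-alike.

```bash
python3 - <<'E'
from h import *
z=load('top');P=cloud(z);P[z['d']<=0]=np.nan;h=cv2.cvtColor(z['p'],cv2.COLOR_RGB2HSV).astype(int);X,Y,Z=P[...,0],P[...,1],P[...,2]
v,u=np.mgrid[:420,:560]
def pix(uu,vv,zz):
    d=z['rotation'];Q=R.from_euler('xyz',d).as_matrix();m=z['mtx'];ray=Q@np.array([(uu-m[0,2])/m[0,0],(vv-m[1,2])/m[1,1],1]);return z['eye']+ray*(zz-z['eye'][2])/ray[2]
reg=(u>135)&(u<295)&(v>115)&(v<300)
m=reg&(((h[...,0]>105)&(h[...,0]<125)&(h[...,1]>150)&(Z<.03)&(Z>0.003)))
rc=cv2.minAreaRect(P[m][:,:2].astype(np.float32));print('tray',rc)
org=reg&(Z>0.068)&(Z<.085)&(v<225);q=P[org];print('handle',len(q),q.mean(0),cv2.minAreaRect(q[:,:2].astype(np.float32)))
yel=reg&(h[...,0]>22)&(h[...,0]<32)&(h[...,1]>180)&(v<190)&(Z<.03);q=P[yel];rg,_=cv2.minEnclosingCircle(q[:,:2].astype(np.float32));print('ring',rg,_)
cx=np.array(rc[0]); a=np.array(rg)-cx;yaw=np.arctan2(a[1],a[0]);print('yaw by ring',yaw)
li=(u>370)&(u<430)&(v>160)&(v<215)&(Z>0.012)&(Z<.03);q=P[li];print('light',len(q),cv2.minEnclosingCircle(q[:,:2].astype(np.float32)),q.mean(0))
for n,(a,b,c,d) in dict(jar=(262,298,75,118),mug=(312,358,55,118),sd=(295,325,190,280)).items():
    k=(u>a)&(u<b)&(v>c)&(v<d)&(Z>0.012)&(Z<.12);q=P[k];print(n,q.min(0),q.max(0))
th=np.deg2rad(rc[2]);print('rect angle',rc[2])
for nm,lo,hi in(('low',.02,.034),('C',.044,.06)):
    k=reg&(v>222)&(u>165)&(u<212)&(Z>lo)&(Z<hi);q=P[k];print(nm,len(q),q.mean(0),cv2.minAreaRect(q[:,:2].astype(np.float32)))
print('Cdisc',pix(150+300/8,205+305/8,.053))
# lower blocks' outline corners (crop px)
for n,c in dict(A_tl=(258,185),A_bl=(198,297),A_tr=(350,235),B_tr=(452,300),B_br=(395,405)).items(): print(n,pix(150+c[0]/8,205+c[1]/8,.029))
E
```

```text
tray ((0.5403887629508972, 0.20754384994506836), (0.17917606234550476, 0.2975151538848877), 64.51227569580078)
handle 195 [0.54516227 0.20527214 0.07438211] ((0.5454937219619751, 0.20560964941978455), (0.014162739738821983, 0.05528561770915985), 64.10691833496094)
ring (0.6274458169937134, 0.16514082252979279) 0.030980844050645828
yaw by ring -0.45325158139572364
light 1709 ((0.5794277191162109, -0.1902383416891098), 0.05043672397732735) [ 0.57907304 -0.1892883   0.02004704]
jar [0.74359231 0.03991466 0.01258539] [0.79662304 0.09569868 0.07599102]
mug [ 0.74422905 -0.08276573  0.0120589 ] [ 0.85240658 -0.01179243  0.08491595]
sd [ 0.39393146 -0.01275603  0.01205331] [0.56107979 0.01458037 0.03032553]
rect angle 64.51227569580078
low 251 [0.46358968 0.25065065 0.02852615] ((0.4631723463535309, 0.2530892491340637), (0.0606733076274395, 0.035016439855098724), 59.03492736816406)
C 237 [0.45949391 0.25184243 0.05271515] ((0.45962196588516235, 0.2524394094944), (0.02860577218234539, 0.03399165719747543), 64.08328247070312)
Cdisc [0.45815114 0.25155213 0.053     ]
A_tl [0.48993435 0.26825443 0.029     ]
A_bl [0.46053534 0.28323208 0.029     ]
A_tr [0.47699819 0.24378528 0.029     ]
B_tr [0.4602     0.21667682 0.029     ]
B_br [0.43277596 0.23098375 0.029     ]
```

```bash
cat >> h.py <<'E'
def go(pos,yawdeg):
    s,t,M=pose(); Mt=R.from_euler('xyz',[-np.pi/2,0,np.deg2rad(yawdeg)]).as_matrix()
    d=M.T@(np.array(pos)-t)*100; w=R.from_matrix(M.T@Mt).as_rotvec()
    print('t',round(s['t'],2),'tcp',t.round(4),'delta cm',d.round(2),'rot',w.round(3),'rows',(np.linalg.norm(d)/4.17).round(1),(np.linalg.norm(w)/.125).round(1))
E
python3 -c "
from h import *
go([.4596,.2524,.25],-26)"
```

```text
t 0.1 tcp [0.2598 0.6764 0.4036] delta cm [-32.39  15.43 -33.85] rot [ 2.000e-03  1.658e+00 -1.000e-03] rows 11.8 13.3
```

Request:
servo_tool(
  increments=[
    {"delta_pos": [-2.7,1.0,-2.8],"rot": [0,0.12,0],"claw": 0.4},
    {"delta_pos": [-5.4,2.0,-5.6],"rot": [0,0.24,0],"claw": 0.4},
    {"delta_pos": [-8.1,3.0,-8.5],"rot": [0,0.36,0],"claw": 0.4},
    {"delta_pos": [-10.8,4.0,-11.3],"rot": [0,0.48,0],"claw": 0.4},
    {"delta_pos": [-13.5,5.0,-14.1],"rot": [0,0.6,0],"claw": 0.4},
    {"delta_pos": [-16.2,6.0,-17.0],"rot": [0,0.72,0],"claw": 0.4},
    {"delta_pos": [-18.9,7.0,-19.8],"rot": [0,0.84,0],"claw": 0.4},
    {"delta_pos": [-21.6,8.0,-22.6],"rot": [0,0.96,0],"claw": 0.4},
    {"delta_pos": [-24.3,9.0,-25.4],"rot": [0,1.08,0],"claw": 0.4},
    {"delta_pos": [-27.0,10.0,-28.2],"rot": [0,1.2,0],"claw": 0.4},
    {"delta_pos": [-29.7,11.0,-31.0],"rot": [0,1.32,0],"claw": 0.4},
    {"delta_pos": [-32.4,12.0,-33.8],"rot": [0,1.44,0],"claw": 0.4},
  ],
)

```text
t: 1.1
tool_pos: [0.4594, 0.251, 0.2839]
tcp_rot: [-1.573, 0.0, -0.241]
contact_force: [1.7, 1.1, 0.2]
finger_gap: 0.0513
```

```bash
python3 -c "
from h import *
go([.4596,.2524,.208],-26); s=observe(); print(s['finger_gap'],r.tip_reach,s['joints'].round(2))"
```

```text
t 1.1 tcp [0.4594 0.251  0.2839] delta cm [-0.01  7.58  0.16] rot [0.002 0.213 0.   ] rows 1.8 1.7
0.051307033683647474 0.1734 [-0.84  0.55  0.35  2.16 -0.39  0.49 -0.43]
```

Request:
servo_tool(
  increments=[
    {"delta_pos": [0,0,0.15],"rot": [0,0.11,0],"claw": 0.4},
    {"delta_pos": [0,2,0.15],"rot": [0,0.21,0],"claw": 0.4},
    {"delta_pos": [0,4,0.15],"rot": [0,0.21,0],"claw": 0.4},
    {"delta_pos": [0,6,0.15],"rot": [0,0.21,0],"claw": 0.4},
    {"delta_pos": [0,7.4,0.15],"rot": [0,0.21,0],"claw": 0.4},
    {"delta_pos": [0,7.4,0.15],"rot": [0,0.21,0],"claw": 0.4},
    {"delta_pos": [0,7.4,0.15],"rot": [0,0.21,0],"claw": 1},
    {"delta_pos": [0,7.4,0.15],"rot": [0,0.21,0],"claw": 1},
    {"delta_pos": [0,7.4,0.15],"rot": [0,0.21,0],"claw": 1},
    {"delta_pos": [0,7.4,0.15],"rot": [0,0.21,0],"claw": 1},
    {"delta_pos": [0,7.4,0.15],"rot": [0,0.21,0],"claw": 1},
    {"delta_pos": [0,7.4,0.15],"rot": [0,0.21,0],"claw": 1},
  ],
)

```text
t: 2.1
tool_pos: [0.4597, 0.2525, 0.2103]
tcp_rot: [-1.572, -0.001, -0.451]
contact_force: [-0.8, -1.0, -0.2]
finger_gap: 0.0329
```

```bash
python3 -c "
from h import *
# C target: pan centre + y*(w), y=-0.058
pc=np.array([.4617,.2460]);w=np.array([.434,.901]);print(pc-.058*w)
p=pc-.058*w
go([*p,.25],-26)
grab('wrist','pics/w1.png')"
```

```text
[0.436528 0.193742]
t 2.1 tcp [0.4597 0.2525 0.2103] delta cm [ 0.47 -3.96 -6.3 ] rot [0.001 0.003 0.001] rows 1.8 0.0
```

View pics/w1.png

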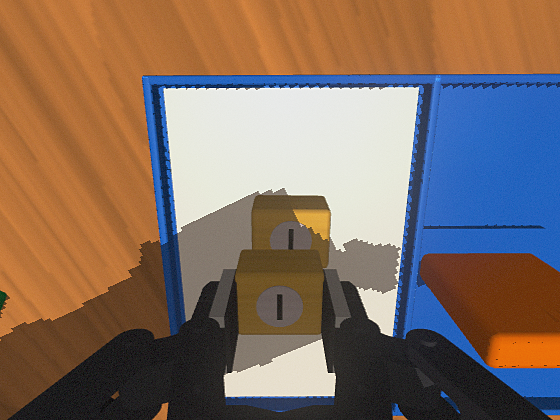

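C is held at (280,295) in the wrist view, with a lower block behind it at (290,230). Next I place C on the robot's right side of the pan.

Request:
servo_tool(
  increments=[
    {"delta_pos": [0,-1.5,0],"rot": [0,0,0],"claw": 1},
    {"delta_pos": [0.2,-3,-1.5],"rot": [0,0,0],"claw": 1},
    {"delta_pos": [0.4,-3,-4],"rot": [0,0,0],"claw": 1},
    {"delta_pos": [0.5,-2.5,-6.3],"rot": [0,0,0],"claw": 1},
    {"delta_pos": [0.5,-1,-6.3],"rot": [0,0,0],"claw": 1},
    {"delta_pos": [0.5,0.5,-6.3],"rot": [0,0,0],"claw": 1},
    {"delta_pos": [0.5,1.7,-6.3],"rot": [0,0,0],"claw": 1},
    {"delta_pos": [0.5,2.2,-6.3],"rot": [0,0,0],"claw": 1},
    {"delta_pos": [0.5,2.3,-6.3],"rot": [0,0,0],"claw": 1},
    {"delta_pos": [0.5,2.3,-6.3],"rot": [0,0,0],"claw": 0.4},
    {"delta_pos": [0.5,2.3,-6.3],"rot": [0,0,0],"claw": 0.4},
    {"delta_pos": [0.5,2.3,-6.3],"rot": [0,0,0],"claw": 0.4},
  ],
)

```text
t: 3.15
tool_pos: [0.437, 0.1937, 0.1879]
tcp_rot: [-1.572, -0.002, -0.451]
contact_force: [1.6, 0.7, -0.1]
finger_gap: 0.0514
```

Request:
servo_tool(
  increments=[
    {"delta_pos": [0,-2,0],"rot": [0,0,0],"claw": 0.4},
    {"delta_pos": [0,-5,0],"rot": [0,0,0],"claw": 0.4},
    {"delta_pos": [0,-8,2],"rot": [0,0.04,0],"claw": 0.4},
    {"delta_pos": [0,-9,5],"rot": [0,0.08,0],"claw": 0.4},
    {"delta_pos": [0,-9,7],"rot": [0,0.08,0],"claw": 0.4},
    {"delta_pos": [0,-9,7],"rot": [0,0.08,0],"claw": 0.4},
  ],
)

```text
t: 3.65
tool_pos: [0.4694, 0.2623, 0.2799]
tcp_rot: [-1.563, -0.005, -0.524]
contact_force: [0.1, -0.2, -0.7]
finger_gap: 0.0513
```

```bash
python3 - <<'E'
from h import *
print(observe()['contact_force'])
p,d,c=grab('wrist','pics/w2.png'); z=load('wrist'); P=cloud(z); P[z['d']<=0]=np.nan
np.save('Pw.npy',P); Z=P[...,2]
k=((Z>.024)&(Z<.034)).astype(np.uint8); n,l,st,ce=cv2.connectedComponentsWithStats(k)
for i in range(1,n):
    if st[i,4]>300: q=P[l==i]; print(st[i],q.mean(0).round(4),cv2.minAreaRect(q[:,:2].astype(np.float32)))
go([.4712,.2664,.20],-31)
E
```

```text
[ 0.14593552 -0.20124709 -0.66768878]
[  84    0   72   47 2089] [0.4562 0.4064 0.025 ] ((0.45668530464172363, 0.4066425859928131), (0.02315748669207096, 0.033441659063100815), 68.01103210449219)
[ 249  194   57   47 2383] [0.4742 0.268  0.0295] ((0.4735909402370453, 0.2670297622680664), (0.028535697609186172, 0.033994004130363464), 63.40974807739258)
[539 215  21  40 631] [0.6175 0.1701 0.0284] ((0.6174324154853821, 0.16922473907470703), (0.026992999017238617, 0.010973754338920116), 64.7919692993164)
[382 226  93  29 600] [0.5471 0.2135 0.0291] ((0.5492252707481384, 0.21250052750110626), (0.012376710772514343, 0.055936213582754135), 76.49687194824219)
[ 249  241   55   45 2157] [0.4579 0.2417 0.0295] ((0.4571198523044586, 0.24044470489025116), (0.028348857536911964, 0.034019067883491516), 63.3018913269043)
[   9  278   51   52 1424] [0.299  0.2966 0.0249] ((0.2988918125629425, 0.29660409688949585), (0.03399193659424782, 0.02712238021194935), 32.61780548095703)
[ 261  306   51   43 1877] [0.4395 0.1964 0.0294] ((0.4385843873023987, 0.19461730122566223), (0.02910735458135605, 0.034170906990766525), 64.67779541015625)
t 3.7 tcp [0.4681 0.2598 0.2791] delta cm [-0.09  7.91  0.7 ] rot [-0.004  0.015  0.003] rows 1.9 0.1
```

View pics/w2.png

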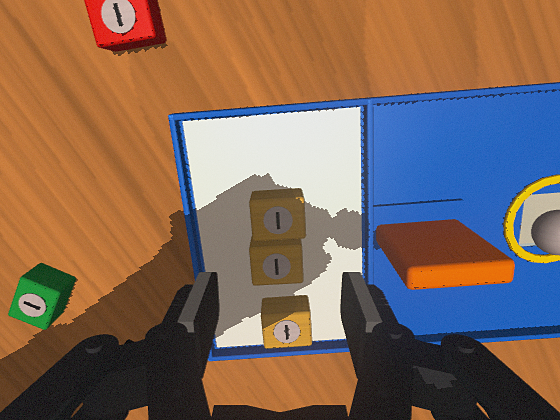

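The wrist view shows C placed alone at (286,325). The two lower blocks are still adjacent at (277,218) and (277,265). I'll take the far one and move it to +y.

```bash
python3 - <<'E'
from h import *
go([.472,.266,.185],-27)
E
```

```text
t 3.7 tcp [0.4681 0.2598 0.2791] delta cm [-0.    9.41  0.7 ] rot [-0.003 -0.055  0.003] rows 2.3 0.4
```

Request:
servo_tool(
  increments=[
    {"delta_pos": [0,2,0.7],"rot": [0,-0.055,0],"claw": 0.4},
    {"delta_pos": [0,4,0.7],"rot": [0,-0.055,0],"claw": 0.4},
    {"delta_pos": [0,6.5,0.7],"rot": [0,-0.055,0],"claw": 0.4},
    {"delta_pos": [0,8.4,0.7],"rot": [0,-0.055,0],"claw": 0.4},
    {"delta_pos": [0,9.4,0.7],"rot": [0,-0.055,0],"claw": 0.4},
    {"delta_pos": [0,9.4,0.7],"rot": [0,-0.055,0],"claw": 0.4},
    {"delta_pos": [0,9.4,0.7],"rot": [0,-0.055,0],"claw": 1},
    {"delta_pos": [0,9.4,0.7],"rot": [0,-0.055,0],"claw": 1},
    {"delta_pos": [0,9.4,0.7],"rot": [0,-0.055,0],"claw": 1},
    {"delta_pos": [0,9.4,0.7],"rot": [0,-0.055,0],"claw": 1},
    {"delta_pos": [0,9.4,0.7],"rot": [0,-0.055,0],"claw": 1},
    {"delta_pos": [0,9.4,0.7],"rot": [0,-0.055,0],"claw": 1},
  ],
)

```text
t: 4.7
tool_pos: [0.4723, 0.2662, 0.1859]
tcp_rot: [-1.566, -0.004, -0.471]
contact_force: [-0.4, -0.1, 5.7]
finger_gap: 0.0325
```

Request:
servo_tool(
  increments=[
    {"delta_pos": [0,-1,0],"rot": [0,0,0],"claw": 1},
    {"delta_pos": [0,-2,0.5],"rot": [0,0,0],"claw": 1},
    {"delta_pos": [0,-2,1.7],"rot": [0,0,0],"claw": 1},
    {"delta_pos": [0,-2,2.7],"rot": [0,0,0],"claw": 1},
    {"delta_pos": [0,-1,2.7],"rot": [0,0,0],"claw": 1},
    {"delta_pos": [0,-0.3,2.7],"rot": [0,0,0],"claw": 1},
    {"delta_pos": [0,0,2.7],"rot": [0,0,0],"claw": 1},
    {"delta_pos": [0,0,2.7],"rot": [0,0,0],"claw": 1},
    {"delta_pos": [0,0,2.7],"rot": [0,0,0],"claw": 0.4},
    {"delta_pos": [0,0,2.7],"rot": [0,0,0],"claw": 0.4},
    {"delta_pos": [0,0,2.7],"rot": [0,0,0],"claw": 0.4},
  ],
)

```text
t: 5.62
tool_pos: [0.4842, 0.2896, 0.1852]
tcp_rot: [-1.568, -0.003, -0.472]
contact_force: [0.2, -0.6, 0.5]
finger_gap: 0.051
```

Request:
servo_tool(
  increments=[
    {"delta_pos": [0,-2,0],"rot": [0,0,0],"claw": 0.4},
    {"delta_pos": [0,-5,0],"rot": [0,0,0],"claw": 0.4},
    {"delta_pos": [0,-8,0],"rot": [0,0,0],"claw": 0.4},
    {"delta_pos": [0,-11,0],"rot": [0,0,0],"claw": 0.4},
    {"delta_pos": [0,-11,0],"rot": [0,0,0],"claw": 0.4},
    {"delta_pos": [0,-11,0],"rot": [0,0,0],"claw": 0.4},
  ],
)

```text
t: 6.12
tool_pos: [0.484, 0.2894, 0.2963]
tcp_rot: [-1.566, -0.005, -0.472]
contact_force: [0.0, 0.1, -0.6]
finger_gap: 0.0513
```

```bash
cat > blocks.py <<'E'
from h import *
p,d,c=grab('wrist','pics/w3.png'); z=load('wrist'); P=cloud(z); P[z['d']<=0]=np.nan
Z=P[...,2]
for lo,hi in((.024,.034),(.070,.080)):
  k=((Z>lo)&(Z<hi)).astype(np.uint8); n,l,st,ce=cv2.connectedComponentsWithStats(k)
  for i in range(1,n):
    if st[i,4]>500: q=P[l==i]; print(lo,st[i],q.mean(0).round(4),cv2.minAreaRect(q[:,:2].astype(np.float32)))
E
python3 blocks.py; python3 -c "
from h import *
go([.5455,.2056,.30],64.3)"
```

```text
0.024 [ 114   40   62   54 2103] [0.4576 0.409  0.0249] ((0.45751258730888367, 0.40886327624320984), (0.027416784316301346, 0.033344872295856476), 68.51499938964844)
0.024 [ 252  192   52   42 2080] [0.4871 0.2927 0.0296] ((0.4866958260536194, 0.291918009519577), (0.027877086773514748, 0.03403470665216446), 62.58358383178711)
0.024 [510 259  44  38 997] [0.6234 0.1701 0.0297] ((0.6248754262924194, 0.16723842918872833), (0.028642762452363968, 0.025500793009996414), 26.573375701904297)
0.024 [369 266  84  18 563] [0.5481 0.2134 0.0291] ((0.5496091246604919, 0.21227982640266418), (0.010380269028246403, 0.056235890835523605), 74.13209533691406)
0.024 [ 250  272   48   39 1760] [0.458  0.242  0.0294] ((0.4571027457714081, 0.2405489981174469), (0.028656810522079468, 0.033773571252822876), 63.54145050048828)
0.024 [  24  293   50   48 1202] [0.2989 0.2969 0.0249] ((0.29845964908599854, 0.2965128421783447), (0.03332151100039482, 0.027427224442362785), 33.164546966552734)
0.024 [ 257  331   46   36 1561] [0.4396 0.1966 0.0294] ((0.43861934542655945, 0.1948614865541458), (0.02912564016878605, 0.03401289880275726), 63.832420349121094)
0.07 [ 389  300   96   26 2075] [0.5496 0.2079 0.0748] ((0.5482940077781677, 0.20686641335487366), (0.014521701261401176, 0.05471644550561905), 63.527130126953125)
t 6.17 tcp [0.4834 0.2893 0.295 ] delta cm [ 9.34 -0.49 -4.63] rot [ 0.    -1.594  0.005] rows 2.5 12.8
```

View pics/w3.png

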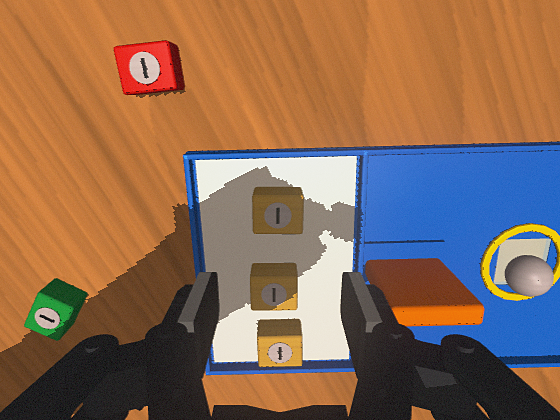

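The wrist view shows three separate blocks at (278,212), (274,287) and (280,345). Centre spacings are 59 and 49 mm, so the gaps are about 31 and 21 mm. The spread is done, so I'll move to the handle.

Request:
servo_tool(
  increments=[
    {"delta_pos": [0.8,0,-0.4],"rot": [0,-0.12,0],"claw": 0.4},
    {"delta_pos": [1.6,0,-0.8],"rot": [0,-0.24,0],"claw": 0.4},
    {"delta_pos": [2.4,0,-1.2],"rot": [0,-0.36,0],"claw": 0.4},
    {"delta_pos": [3.2,0,-1.6],"rot": [0,-0.48,0],"claw": 0.4},
    {"delta_pos": [4,0,-2],"rot": [0,-0.6,0],"claw": 0.4},
    {"delta_pos": [4.8,0,-2.4],"rot": [0,-0.72,0],"claw": 0.4},
    {"delta_pos": [5.6,0,-2.8],"rot": [0,-0.84,0],"claw": 0.4},
    {"delta_pos": [6.4,0,-3.2],"rot": [0,-0.96,0],"claw": 0.4},
    {"delta_pos": [7.2,0,-3.6],"rot": [0,-1.08,0],"claw": 0.4},
    {"delta_pos": [8,0,-4],"rot": [0,-1.2,0],"claw": 0.4},
    {"delta_pos": [8.8,0,-4.4],"rot": [0,-1.32,0],"claw": 0.4},
    {"delta_pos": [9.4,0,-4.6],"rot": [0,-1.44,0],"claw": 0.4},
  ],
)

```text
t: 7.17
tool_pos: [0.5458, 0.2043, 0.293]
tcp_rot: [-1.571, 0.0, 0.973]
contact_force: [0.5, -0.8, 0.4]
finger_gap: 0.0512
```

```bash
python3 - <<'E'
from h import *
print(observe()['joints'].round(2))
go([.546,.2058,.213],64)
E
```

```text
[-0.47  0.57  0.04  2.02 -0.04  0.56  0.58]
t 7.17 tcp [0.5458 0.2043 0.293 ] delta cm [0.14 8.   0.07] rot [ 0.    -0.144 -0.   ] rows 1.9 1.1
```

Request:
servo_tool(
  increments=[
    {"delta_pos": [0.14,1,0.07],"rot": [0,-0.1,0],"claw": 0.4},
    {"delta_pos": [0.14,3,0.07],"rot": [0,-0.144,0],"claw": 0.4},
    {"delta_pos": [0.14,5,0.07],"rot": [0,-0.144,0],"claw": 0.4},
    {"delta_pos": [0.14,7,0.07],"rot": [0,-0.144,0],"claw": 0.4},
    {"delta_pos": [0.14,8,0.07],"rot": [0,-0.144,0],"claw": 0.5},
    {"delta_pos": [0.14,8,0.07],"rot": [0,-0.144,0],"claw": 0.7},
    {"delta_pos": [0.14,8,0.07],"rot": [0,-0.144,0],"claw": 0.78},
    {"delta_pos": [0.14,8,0.07],"rot": [0,-0.144,0],"claw": 0.82},
    {"delta_pos": [0.14,8,0.07],"rot": [0,-0.144,0],"claw": 0.86},
    {"delta_pos": [0.14,8,0.07],"rot": [0,-0.144,0],"claw": 1},
    {"delta_pos": [0.14,8,0.07],"rot": [0,-0.144,0],"claw": 1},
    {"delta_pos": [0.14,8,0.07],"rot": [0,-0.144,0],"claw": 1},
  ],
)

```text
t: 8.17
tool_pos: [0.5461, 0.2059, 0.2135]
tcp_rot: [-1.571, -0.0, 1.117]
contact_force: [0.2, -0.1, -1.4]
finger_gap: 0.0132
```

Request:
servo_tool(
  increments=[
    {"delta_pos": [0,0,0],"rot": [0,0,0],"claw": 1},
    {"delta_pos": [0,0,0],"rot": [0,0,0],"claw": 1},
    {"delta_pos": [0,-0.1,0],"rot": [0,0,0],"claw": 1},
    {"delta_pos": [0,-0.3,0],"rot": [0,0,0],"claw": 1},
    {"delta_pos": [0,-0.6,0],"rot": [0,0,0],"claw": 1},
    {"delta_pos": [0,-0.9,0],"rot": [0,0,0],"claw": 1},
    {"delta_pos": [0,-1.2,0],"rot": [0,0,0],"claw": 1},
    {"delta_pos": [0,-1.5,0],"rot": [0,0,0],"claw": 1},
    {"delta_pos": [0,-1.7,0],"rot": [0,0,0],"claw": 1},
    {"delta_pos": [0,-1.8,0],"rot": [0,0,0],"claw": 1},
    {"delta_pos": [0,-1.8,0],"rot": [0,0,0],"claw": 1},
    {"delta_pos": [0,-1.8,0],"rot": [0,0,0],"claw": 1},
  ],
)

```text
t: 9.17
tool_pos: [0.5461, 0.2059, 0.2316]
tcp_rot: [-1.572, -0.0, 1.117]
contact_force: [-0.1, -0.5, -7.0]
finger_gap: 0.0134
```

```bash
cat > chk.py <<'E'
from h import *
import sys
s,t,M=pose(); print('t',s['t'],'tcp',t.round(4),'rot',s['tcp_rot'].round(4),'F',s['contact_force'].round(2),'gap',s['finger_gap'])
def plane(z,lo,hi):
    P=cloud(z);P[z['d']<=0]=np.nan;h=cv2.cvtColor(z['p'],cv2.COLOR_RGB2HSV).astype(int);Z=P[...,2]
    d=P[...,:2]-t[:2]; near=np.hypot(d[...,0],d[...,1])<.19
    b=near&(Z>lo)&(Z<hi)&(h[...,0]>105)&(h[...,0]<125)&(h[...,1]>150)
    q=P[b]; 
    for _ in range(4):
        A=np.c_[q[:,:2]-t[:2],np.ones(len(q))];c=np.linalg.lstsq(A,q[:,2],rcond=None)[0]; q=q[abs(A@c-q[:,2])<.004] if _<3 else q
    a=np.deg2rad(-26); print('plane n',len(q),'floor z@handle',c[2].round(4),'slope deg along tray x,y',np.rad2deg([c[0]*np.cos(a)+c[1]*np.sin(a),-c[0]*np.sin(a)+c[1]*np.cos(a)]).round(2))
    k=near&(h[...,0]>22)&(h[...,0]<32)&(h[...,1]>150)&(Z>lo)&(Z<hi+.01)&(((P[...,0]-t[0])*np.cos(a)+(P[...,1]-t[1])*np.sin(a))>.05)
    q=P[k]; print('ring',len(q),cv2.minEnclosingCircle(q[:,:2].astype(np.float32)) if len(q) else '')
    return P
tz=t[2]-.213
for n in('top','scene'):
    grab(n,f'pics/{n}{sys.argv[1]}.png'); print(n); plane(load(n),tz-.01,tz+.03)
E
python3 chk.py 1
```

```text
t 9.1667 tcp [0.5461 0.2059 0.2316] rot [-1.5715e+00 -4.0000e-04  1.1174e+00] F [-0.08 -0.49 -6.97] gap 0.01342523813582888
top
plane n 3389 floor z@handle 0.0235 slope deg along tray x,y [-0.25 -0.04]
ring 149 ((0.6271070241928101, 0.1646600067615509), 0.03092404268682003)
scene
plane n 3445 floor z@handle 0.0253 slope deg along tray x,y [-0.65 -0.07]
ring 0
```

The tray is lifted and level (plane slope 0.25° or less). Next is a gentle rise, then the carry.

Request:
servo_tool(
  increments=[
    {"delta_pos": [0,-0.2,0],"rot": [0,0,0],"claw": 1},
    {"delta_pos": [0,-0.7,0],"rot": [0,0,0],"claw": 1},
    {"delta_pos": [0,-1.5,0],"rot": [0,0,0],"claw": 1},
    {"delta_pos": [0,-2.4,0],"rot": [0,0,0],"claw": 1},
    {"delta_pos": [0,-3.5,0],"rot": [0,0,0],"claw": 1},
    {"delta_pos": [0,-4.6,0],"rot": [0,0,0],"claw": 1},
    {"delta_pos": [0,-5.7,0],"rot": [0,0,0],"claw": 1},
    {"delta_pos": [0,-6.7,0],"rot": [0,0,0],"claw": 1},
    {"delta_pos": [0,-7.4,0],"rot": [0,0,0],"claw": 1},
    {"delta_pos": [0,-7.95,0],"rot": [0,0,0],"claw": 1},
    {"delta_pos": [0,-8.15,0],"rot": [0,0,0],"claw": 1},
    {"delta_pos": [0,-8.15,0],"rot": [0,0,0],"claw": 1},
  ],
)

```text
t: 10.27
tool_pos: [0.546, 0.2059, 0.3134]
tcp_rot: [-1.572, -0.001, 1.117]
contact_force: [-0.2, 0.4, -7.0]
finger_gap: 0.0134
```

Request:
servo_tool(
  increments=[
    {"delta_pos": [-0.26,0,-0.09],"rot": [0,0,0],"claw": 1},
    {"delta_pos": [-0.99,0,-0.33],"rot": [0,0,0],"claw": 1},
    {"delta_pos": [-2.07,0,-0.68],"rot": [0,0,0],"claw": 1},
    {"delta_pos": [-3.4,0,-1.12],"rot": [0,0,0],"claw": 1},
    {"delta_pos": [-4.89,0,-1.62],"rot": [0,0,0],"claw": 1},
    {"delta_pos": [-6.44,0,-2.12],"rot": [0,0,0],"claw": 1},
    {"delta_pos": [-7.93,0,-2.62],"rot": [0,0,0],"claw": 1},
    {"delta_pos": [-9.26,0,-3.06],"rot": [0,0,0],"claw": 1},
    {"delta_pos": [-10.34,0,-3.41],"rot": [0,0,0],"claw": 1},
    {"delta_pos": [-11.07,0,-3.65],"rot": [0,0,0],"claw": 1},
    {"delta_pos": [-11.33,0,-3.74],"rot": [0,0,0],"claw": 1},
    {"delta_pos": [-11.33,0,-3.74],"rot": [0,0,0],"claw": 1},
  ],
)

```text
t: 11.27
tool_pos: [0.53, 0.0867, 0.3134]
tcp_rot: [-1.572, -0.001, 1.116]
contact_force: [-0.6, 0.5, -5.6]
finger_gap: 0.0133
```

```bash
python3 chk.py 2; python3 -c "
from h import *
print(observe()['joints'].round(2))"
```

```text
t 11.2667 tcp [0.53   0.0867 0.3134] rot [-1.5718e+00 -6.0000e-04  1.1159e+00] F [-0.6   0.52 -5.55] gap 0.013331775455327665
top
plane n 2838 floor z@handle 0.1062 slope deg along tray x,y [-0.58  0.38]
ring 109 ((0.6113957762718201, 0.045003361999988556), 0.03038785606622696)
scene
plane n 2764 floor z@handle 0.1073 slope deg along tray x,y [-0.63 -0.06]
ring 0 
[-0.24  0.49 -0.01  2.1   0.01  0.55  0.86]
```

Request:
servo_tool(
  increments=[
    {"delta_pos": [-0.26,0,-0.09],"rot": [0,0,0],"claw": 1},
    {"delta_pos": [-0.99,0,-0.33],"rot": [0,0,0],"claw": 1},
    {"delta_pos": [-2.07,0,-0.68],"rot": [0,0,0],"claw": 1},
    {"delta_pos": [-3.4,0,-1.12],"rot": [0,0,0],"claw": 1},
    {"delta_pos": [-4.89,0,-1.62],"rot": [0,0,0],"claw": 1},
    {"delta_pos": [-6.44,0,-2.12],"rot": [0,0,0],"claw": 1},
    {"delta_pos": [-7.93,0,-2.62],"rot": [0,0,0],"claw": 1},
    {"delta_pos": [-9.26,0,-3.06],"rot": [0,0,0],"claw": 1},
    {"delta_pos": [-10.34,0,-3.41],"rot": [0,0,0],"claw": 1},
    {"delta_pos": [-11.0,0,-3.65],"rot": [0,0,0],"claw": 1},
    {"delta_pos": [-11.25,0,-3.7],"rot": [0,0,0],"claw": 1},
    {"delta_pos": [-11.25,0,-3.7],"rot": [0,0,0],"claw": 1},
  ],
)

```text
t: 12.37
tool_pos: [0.5142, -0.0296, 0.3133]
tcp_rot: [-1.572, -0.002, 1.117]
contact_force: [0.4, -0.2, -6.1]
finger_gap: 0.0132
```

Request:
servo_tool(
  increments=[
    {"delta_pos": [-0.26,0,-0.09],"rot": [0,0,0],"claw": 1},
    {"delta_pos": [-0.99,0,-0.33],"rot": [0,0,0],"claw": 1},
    {"delta_pos": [-2.07,0,-0.68],"rot": [0,0,0],"claw": 1},
    {"delta_pos": [-3.4,0,-1.12],"rot": [0,0,0],"claw": 1},
    {"delta_pos": [-4.89,0,-1.62],"rot": [0,0,0],"claw": 1},
    {"delta_pos": [-6.44,0,-2.12],"rot": [0,0,0],"claw": 1},
    {"delta_pos": [-7.93,0,-2.62],"rot": [0,0,0],"claw": 1},
    {"delta_pos": [-9.26,0,-3.06],"rot": [0,0,0],"claw": 1},
    {"delta_pos": [-10.34,0,-3.41],"rot": [0,0,0],"claw": 1},
    {"delta_pos": [-11.0,0,-3.65],"rot": [0,0,0],"claw": 1},
    {"delta_pos": [-11.3,0,-3.7],"rot": [0,0,0],"claw": 1},
    {"delta_pos": [-11.3,0,-3.7],"rot": [0,0,0],"claw": 1},
  ],
)

```text
t: 13.37
tool_pos: [0.4976, -0.1481, 0.3131]
tcp_rot: [-1.572, -0.002, 1.116]
contact_force: [-0.7, -0.6, -7.2]
finger_gap: 0.0134
```

Request:
servo_tool(
  increments=[
    {"delta_pos": [0,0,0],"rot": [0,0,0],"claw": 1},
    {"delta_pos": [0,0,0],"rot": [0,0,0],"claw": 1},
    {"delta_pos": [0,0,0],"rot": [0,0,0],"claw": 1},
    {"delta_pos": [0,0,0],"rot": [0,0,0],"claw": 1},
  ],
)

```text
t: 13.7
tool_pos: [0.4978, -0.1473, 0.3131]
tcp_rot: [-1.572, -0.002, 1.117]
contact_force: [-0.0, -0.5, -5.6]
finger_gap: 0.0135
```

```bash
python3 chk.py 3; python3 - <<'E'
from h import *
print(observe()['joints'].round(2))
z=load('top');P=cloud(z);P[z['d']<=0]=np.nan;Z=P[...,2]
li=P[(abs(Z-.02)<.004)&(abs(P[...,0]-.58)<.06)&(abs(P[...,1]+.19)<.06)];print('light vis',len(li))
k=((Z>.118)&(Z<.140)).astype(np.uint8);n,l,st,ce=cv2.connectedComponentsWithStats(k)
for i in range(1,n):
    if st[i,4]>60: q=P[l==i];print(st[i],q.mean(0).round(4),cv2.minAreaRect(q[:,:2].astype(np.float32)))
E
```

```text
t 13.7 tcp [ 0.4978 -0.1473  0.3131] rot [-1.5717 -0.0019  1.1171] F [-0.04 -0.55 -5.57] gap 0.013492714273906567
top
plane n 3205 floor z@handle 0.1075 slope deg along tray x,y [-1.35 -1.12]
ring 104 ((0.5787368416786194, -0.18782809376716614), 0.031206537038087845)
scene
plane n 1669 floor z@handle 0.1071 slope deg along tray x,y [-0.63  0.03]
ring 0 
[ 0.23  0.47 -0.03  2.14  0.03  0.53  1.29]
light vis 0
[334 245  21  22 271] [ 0.436  -0.0611  0.1284] ((0.43627896904945374, -0.06133293733000755), (0.027982061728835106, 0.03390457108616829), 62.848567962646484)
[361 260  21  22 281] [ 0.4069 -0.1119  0.128 ] ((0.40672481060028076, -0.11230991780757904), (0.02792237140238285, 0.03396127372980118), 63.48213577270508)
[385 271  21  22 283] [ 0.388  -0.1576  0.1282] ((0.3879740536212921, -0.1580478698015213), (0.02854318916797638, 0.03398037329316139), 63.87407684326172)
```

View pics/top3.png

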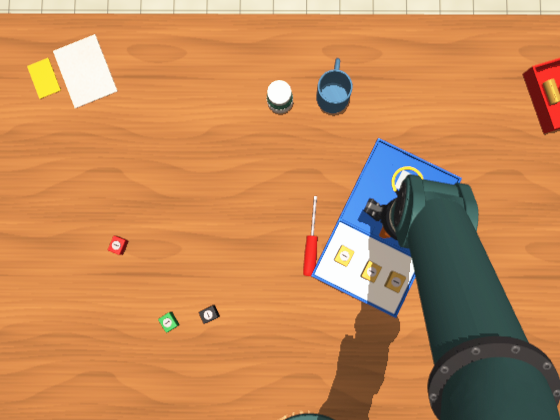

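View pics/scene3.png

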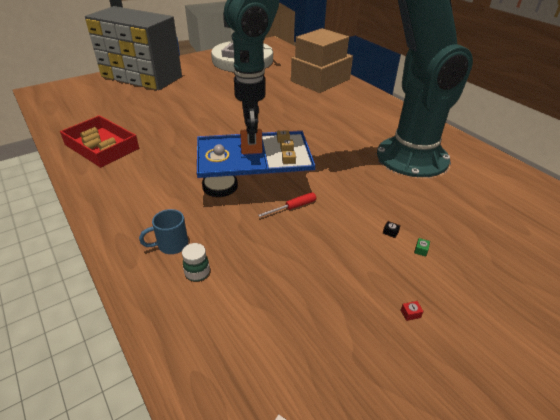

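The top view shows the three locks separate in the pan at (344,255), (371,271) and (395,282), with the ring partly hidden by the arm at (407,180). The scene view shows the ball in its ring at (219,152) above the light at (220,183), and the bystanders unmoved. From the known ring offset, the pocket is at (0.579, -0.189) and the light at (0.579, -0.190).

```bash
python3 -c "
from h import *
s=observe();print(abs(s['joint_vel']).max(),s['tool_pos']);print(ticket.hand_in())"
```

```text
0.003846036359532469 [ 0.49776127 -0.14761467  0.31311149]
the job is handed in; nothing more can be done
None
```

The job is handed in at about 14 s of the 67 s allowed. The arm is still holding the tray level and still, with the ball pocket over the inspection light. `hand_in` gives no verdict, so these are my own last checks.

- **Lock bodies:** I put C down on one side of the pan and moved one of the lower two to the other side. In the last picture, with the tray in the air, they are one layer with their tops within 0.4 mm in height. The gaps are about 31 mm and 21 mm.
- **Pocket position:** it is within about 1–2 mm of the light's centre. I worked this out from the hand position, because the arm partly hid the ring in the last top picture. The direct ring fit there was about 2 mm off.
- **Height:** the tray's underside is about 100 mm above the counter.
- **Level:** two checks disagreed slightly. The scene camera gave 0.6° of slope. The half-hidden top view gave about 1.3°. The lock heights and wrist angles suggest it is level.
- **Ball:** it was in its ring in the final scene picture.
- **Bystanders:** the screwdriver, jar and mug, and the red, green and black look-alikes, appear where they started.

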